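# Turn the leaf of the washer sample book

## Task

Turn the half-raised leaf of the washer sample book over its spine by pushing it with the fingertips, without pinching it or flinging it over, and press it down until it lies flat on the other side. Leave the book where it lies, leave the bin, jar, drawer and wrench alone, and finish with the hand clear of everything.

Things in the scene. Friction and masses are not known exactly. Their poses are not given: they have to be found in the camera images.
- book: Washer sample book lying open on the bench: dark steel back plate 190 x 400 mm, 12 mm thick, loose but heavy (3 kg), with a fixed stack of grey leaves on each side of the spine (tops 26 mm above the bench). Origin: centre of its underside. Its x axis runs along the spine, its y axis from the side where the leaf starts (-y) to the side where it must lie (+y), z up. Two black spine blocks 16 x 26 mm, 41 mm high, stand at x = +-82 mm on the spine line.
- spine (a point): Middle of the hinge rod of the book, 32 mm above the bench; axes as the book's. The leaf turns about the x axis through this point.
- leaf (a joint): Angle of the leaf about the spine: 0 = flat on the starting (-y) side, pi/2 = upright, pi = flat on the other (+y) side (end stop at both). It starts half raised, 0.3 to 0.75 rad. The hinge is stiff (about 0.35 N m of friction), so the leaf stays wherever it is left; about 2 to 4 N at its free edge moves it. The leaf is a rigid grey plate about 0.25 kg, 5 mm thick, 160 mm along the spine, reaching 165 mm from the hinge rod to its free edge, with flat washers on both faces.
- leaf_edge (a point): Middle of the free edge of the leaf, in the middle of its thickness, 165 mm from the hinge rod. Its axes turn with the leaf: x along the spine, y from the free edge towards the hinge, z out of the face that looks up when the joint is 0 (down when it is pi).
- bin: Red open parts bin 120 x 100 mm, 60 mm high, loose. Bystander. Origin: centre of its underside.
- jar: Jar with a black cap, 60 mm across, 80 mm high, loose. Bystander. Origin: centre of its underside.
- drawer: Small grey pull-out drawer 130 x 55 mm, 40 mm high, loose. Bystander. Origin: centre of its underside.
- wrench: Steel wrench lying on the bench, loose. Bystander. Origin: on its underside; x axis along it.

How it is judged:
By the outcome, as a careful person would: the job done as asked, in the order asked, and still so for the second after the job is handed in, with the robot touching nothing.
It also fails if it takes over 54 s, if anything falls off the work surface, if the arm or the gripper's body presses on something with over 40 N, if the wrist force passes 120 N, or if a joint passes its speed limit or range.

## Robot

A 6-joint arm with a two-finger parallel gripper is mounted at the origin on the work surface. World frame = base frame: x ahead of the robot, y to its left, z up, the work surface at z = 0. Lengths are in m, angles in degrees, forces in N, time in s.
With the tool pointing down it reaches from about 0.4 to 0.825 m from the base axis. Payload 7 kg.
Tool frame: the origin (TCP) lies midway between the tips of the shut fingers; the grasp point (between the pads) lies 19 mm behind it (ctrl.hold_point_z is the distance from the TCP to the grasp point, in m); z points along the fingers, y is the line along which they close (so a half turn about z gives the same grasp; the last joint's range is limited). The gripper opens to 88 mm and grips with 3 to 60 N. Pads are 19 mm wide; open, the fingers measure 130 mm over their backs; the gripper's body (78 mm by 193 mm) begins 47 mm behind the grasp point.
Start: joints at [-59.353, 20.546, 0.682, 0, -70.136, -16.507], TCP at [0.165, -0.655, 0.227] pointing down, gripper open.
Joint ranges: [-176.03, 176.03], [-82.01, 121.73], [-58.28, 71.71], [-173.87, 95.51], [-174.79, -0.11], [-173.66, 173.66]. Speed limits (degrees/s): [136.94, 136.94, 172.46, 180, 180, 180].

## Interface

Orientations are given as [roll, pitch, yaw] about the fixed x, y, z axes, in that order (R = Rz(yaw) Ry(pitch) Rx(roll)).
In Python, from plant import ctrl gives the robot as it stands.
- The arm moves only by the tool apply_moves, never from a script. Its argument "deltas" is a list of rows, each an object with "fingers": the finger opening in mm, from 0 to 87.6; "delta_pos": the shift along the tool's x, y, z in mm, a list of three; "angular": the turn, a rotation vector about the tool's x, y, z in degrees, a list of three. A call has 1 to 10 rows; each row is the pose to reach, as a shift and turn from the pose commanded when the call began, along the tool's axes at that moment; what a row does not reach only later rows make up. A row lasts 1/10 s, in which the tool goes at most 50 mm and 8.59 degrees, less where a joint would pass 70% of its speed; a pose out of reach is approached as far as the arm can. A call with a gripper value outside its range is refused whole. The fingers move at their own pace and stop on an object; the grip force is fixed at half the most. Time passes only in rows, so rows that repeat a pose let the fingers close. It gives the time, the measured TCP pose, the force, the opening and the grip force at its end, in the units of the state.
- ctrl.get_obs(): the state, without advancing time (a new reading comes with each control period).
- ctrl.snapshot(name): name is "scene" or "top" or "wrist"; returns the picture (480x640x3 uint8, red, green, blue); there is no depth.
- ctrl.camera_params(name): a dict with "fx", "fy", "cx", "cy" (pixels), "cam_to_world" (4x4, takes a point from camera to world coordinates); the wrist camera has in their place "mount" (4x4, takes a point from camera to tool coordinates, whose origin is the TCP and whose axes are the flange's). Camera axes: x right, y up, looking along -z (the intrinsics and any distortion apply to the point x, -y, -z); pixel columns grow to the right and rows downward; lengths in m; the calibration is good to about 2 mm. A picture is of the moment at which its call begins: read the wrist's pose just before it. camera_params takes no time and is no camera call.
- ctrl.close_job(): hands the job in; it is judged then, once.
The state is a dict: "clock": time; "joint_pos": joint angles; "qvel": joint speeds; "tau": joint torques, N m; "tool_pos": TCP position; "orientation": TCP orientation; "force": force on the tool from outside, world axes, zero at the start; "moment": the same for the moment, N m; "opening": finger opening in m; "gripper_force": force on a finger pad.
Only numpy, scipy, OpenCV 4.12 (cv2) and the standard library are available. Lean on these libraries where they do the work, as an engineer would, in place of code of your own. Each camera call takes 0.05 s, during which the arm holds its last target. There are 200 camera calls.

## Working session

There is one attempt and no reset: what is moved stays moved. The work goes in short steps, Python scripts to look and compute and a tool call to move; the robot and the scene stay as the last step left them, time stands still between calls to the robot, and variables do not carry over. Pictures are saved under pics/ and viewed, at most 10 in all, crops included, and the job is handed in when it is done.

Besides the shell and the picture viewer there is one more tool, called after ">>>" by a JSON object that holds its "name" and its "arguments", one argument or row to a line. apply_moves: Moves the arm, as the interface text tells. Its arguments: {"type":"object","properties":{"deltas":{"type":"array"}},"required":["deltas"]}

```bash
mkdir -p pics; python3 - <<'E'
from plant import ctrl
import cv2
o=ctrl.get_obs();print(o)
for n in("scene","top"):
    im=ctrl.snapshot(n);cv2.imwrite(f"pics/{n}0.png",im[...,::-1]);p=ctrl.camera_params(n);print(n,p)
print(ctrl.camera_params("wrist"))
E
```

```text
{'clock': 0.0, 'joint_pos': array([-5.93527664e+01,  2.05920776e+01,  6.34217426e-01, -1.83842137e-02,
       -7.01348231e+01, -1.65063203e+01]), 'qvel': array([-0.06249616,  0.00882583, -0.00751303, -0.00146093,  0.03009432,
        0.04859101]), 'tau': array([-2.65424587e-04, -5.82715845e+01,  2.93067706e+01,  6.99767411e+00,
        6.96237505e-03, -1.49798116e-04]), 'tool_pos': array([ 0.16475216, -0.65409571,  0.22562425]), 'orientation': array([ 1.79906226e+02, -9.76553427e-03, -1.65865340e+02]), 'force': array([ 0.48934362, -0.37832229,  0.20591279]), 'moment': array([-0.01144267, -0.00011485,  0.03061897]), 'gripper_force': 0.0, 'opening': 0.08742885235119827}
scene {'fx': 583.7516478534953, 'fy': 583.7516478534953, 'cx': 320.01123047559526, 'cy': 243.19974138020498, 'cam_to_world': array([[-0.50807506, -0.62197455,  0.59582496,  1.43281925],
       [ 0.86130049, -0.36319081,  0.35532224,  0.53495168],
       [-0.00460323,  0.6937147 ,  0.72023518,  1.12110499],
       [ 0.        ,  0.        ,  0.        ,  1.        ]])}
top {'fx': 482.2236317357424, 'fy': 482.223631735742
[... 165 characters left out ...]
9.99654798e-01, -2.57231124e-02,  5.34848414e-03,
        -9.67687234e-04],
       [ 3.63554814e-03,  6.61828576e-02,  9.97800888e-01,
         1.20362225e+00],
       [ 0.00000000e+00,  0.00000000e+00,  0.00000000e+00,
         1.00000000e+00]])}
{'fx': 345.1100364772508, 'fy': 345.1100364772508, 'cx': 326.74155016633614, 'cy': 238.5632415592154, 'mount': array([[-5.78816617e-04,  9.53447668e-01,  3.01557971e-01,
         8.10015386e-02],
       [ 9.99999460e-01,  2.91626423e-04,  9.97372978e-04,
         8.48489736e-04],
       [ 8.63000667e-04,  3.01558386e-01, -9.53447322e-01,
        -1.57988225e-01],
       [ 0.00000000e+00,  0.00000000e+00,  0.00000000e+00,
         1.00000000e+00]])}
```

View pics/top0.png

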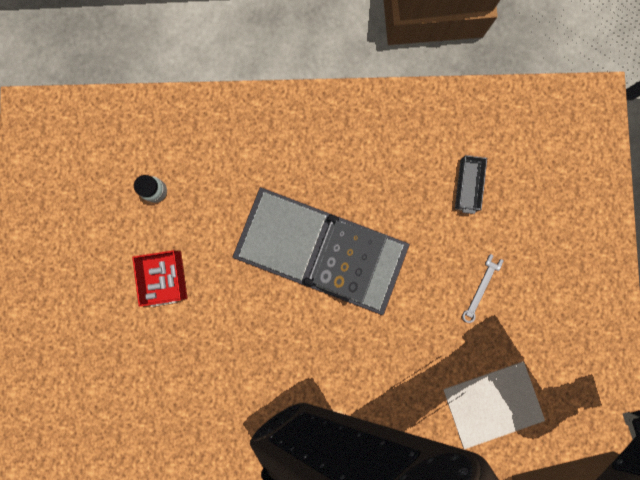

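View pics/scene0.png

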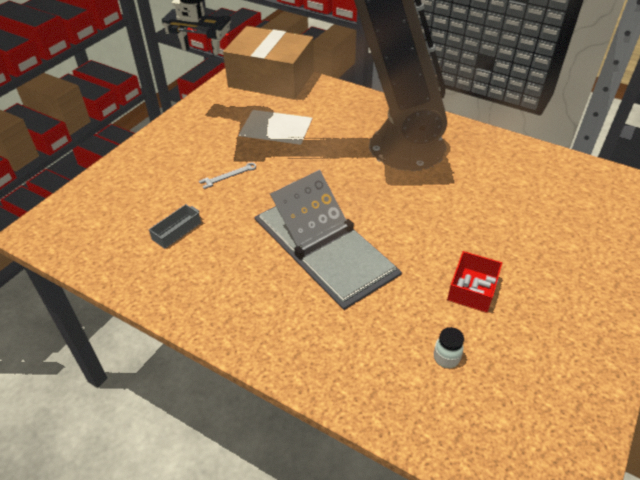

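The top view shows the book with plate corners near (262,188), (408,241), (383,314) and (234,258), and spine blocks near (332,217) and (309,283). The leaf is raised on the right (-y) side. I'll zoom in on both views for corner pixels.

```bash
python3 - <<'E'
import cv2
import numpy as np
a=cv2.imread("pics/top0.png")[180:320,225:415];b=cv2.imread("pics/scene0.png")[165:310,245:405]
a=cv2.resize(a,None,fx=4,fy=4,interpolation=cv2.INTER_CUBIC);b=cv2.resize(b,None,fx=4,fy=4,interpolation=cv2.INTER_CUBIC)
cv2.imwrite("pics/topc.png",a);cv2.imwrite("pics/scenec.png",b)
E
```

```text
(no output)
```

View pics/topc.png

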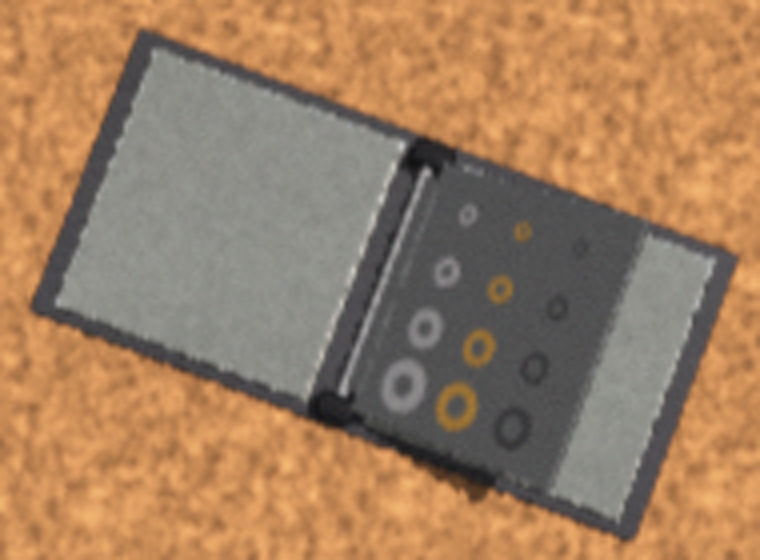

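View pics/scenec.png

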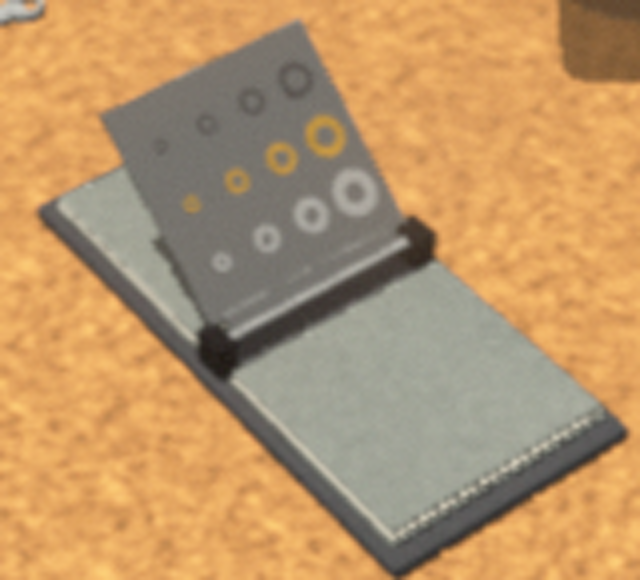

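The crops show the plate corners at top crop (145,32), (737,258), (632,538) and (35,305). The leaf's free edge runs (645,230)–(552,488) in the top crop and (100,115)–(300,22) in the scene crop.

```bash
cat > h.py <<'E'
import numpy as np
from plant import ctrl
def ray(cam,uv):
    p=ctrl.camera_params(cam);M=p["cam_to_world"]
    d=np.array([(uv[0]-p["cx"])/p["fx"],-(uv[1]-p["cy"])/p["fy"],-1]);return M[:3,3],M[:3,:3]@d
def plane(cam,uv,z):
    o,d=ray(cam,uv);return o+d*(z-o[2])/d[2]
def tri(c1,u1,c2,u2):
    o1,d1=ray(c1,u1);o2,d2=ray(c2,u2)
    s=np.linalg.lstsq(np.c_[d1,-d2],o2-o1,rcond=None)[0]
    a,b=o1+s[0]*d1,o2+s[1]*d2;return (a+b)/2,np.linalg.norm(a-b)
E
python3 - <<'E'
from h import *
np.set_printoptions(precision=4,suppress=True)
T=lambda x,y:(x/4+225-.4,y/4+180-.4)
S=lambda x,y:(x/4+245-.4,y/4+165-.4)
C=np.array([plane("top",T(*c),.012) for c in[(145,32),(737,258),(632,538),(35,305)]])
print(C,np.linalg.norm(C-np.roll(C,-1,0),axis=1))
c=C.mean(0);Y=(C[0]+C[3]-C[1]-C[2]);Y/=np.linalg.norm(Y);X=np.array([Y[1],-Y[0],0])
print("centre",c,"X",X,"yaw",np.degrees(np.arctan2(X[1],X[0])))
for cam,f,pp in(("top",T,((427,155),(333,405))),("scene",S,((412,228),(212,338)))):
  b=[plane(cam,f(*q),.041) for q in pp];print(cam,"blocks",b,"mid",sum(b)/2)
E=[]
for a,b in(((645,230),(100,115)),((552,488),(300,22))):
  p,e=tri("top",T(*a),"scene",S(*b));E.append(p);d=p-[c[0],c[1],.032]
  print("edge",p,e,"book xyz",d@X,d@Y,d[2],"r",np.hypot(d@Y,d[2]),"ang",np.degrees(np.arctan2(d[2],-d@Y)))
E
```

```text
[[ 0.6682  0.1378  0.012 ]
 [ 0.5178 -0.2259  0.012 ]
 [ 0.3477 -0.1549  0.012 ]
 [ 0.4999  0.2087  0.012 ]] [0.3936 0.1843 0.3942 0.1826]
centre [ 0.5084 -0.0086  0.012 ] X [ 0.9232 -0.3843  0.    ] yaw -22.60080872964498
top blocks [array([ 0.5836, -0.0349,  0.041 ]), array([0.4343, 0.0257, 0.041 ])] mid [ 0.509  -0.0046  0.041 ]
scene blocks [array([0.4334, 0.025 , 0.041 ]), array([ 0.586 , -0.0366,  0.041 ])] mid [ 0.5097 -0.0058  0.041 ]
edge [ 0.5289 -0.1527  0.1345] 0.0010527282823636075 book xyz 0.07433043859909767 -0.1251237536485709 0.10245860455633729 r 0.16172111604469022 ang 39.31261113709159
edge [ 0.3861 -0.0929  0.1352] 0.006703608103209131 book xyz -0.08050752454310217 -0.1249093361334852 0.10316455321097487 r 0.16200391134947348 ang 39.55382744519312
```

>>> {"name": "apply_moves", "arguments": {
  "deltas": [
    {"fingers": 0,"delta_pos": [-15,15,0],"angular": [0,0,-2]},
    {"fingers": 0,"delta_pos": [-45,45,0],"angular": [0,0,-6]},
    {"fingers": 0,"delta_pos": [-75,78,0],"angular": [0,0,-11]},
    {"fingers": 0,"delta_pos": [-105,109,0],"angular": [0,0,-15]},
    {"fingers": 0,"delta_pos": [-135,140,0],"angular": [0,0,-19]},
    {"fingers": 0,"delta_pos": [-165,171,0],"angular": [0,0,-23]},
    {"fingers": 0,"delta_pos": [-195,202,0],"angular": [0,0,-27]},
    {"fingers": 0,"delta_pos": [-225,233,0],"angular": [0,0,-32]},
    {"fingers": 0,"delta_pos": [-255,264,0],"angular": [0,0,-36]},
    {"fingers": 0,"delta_pos": [-285,295,0],"angular": [0,0,-41]}
  ]
}}

```text
clock: 1.1
tool_pos: [0.3695, -0.2971, 0.2265]
orientation: [180.0, 0.0, -124.7]
force: [0.9, -0.4, -0.3]
opening: 0.0127
gripper_force: 0.0
```

```bash
cat >> h.py <<'E'
from scipy.spatial.transform import Rotation as Rt
c0=np.array([.509,-.007,0]);a=np.radians(-22.55)
X=np.array([np.cos(a),np.sin(a),0]);Y=np.array([-X[1],X[0],0])
def rep(tgt=None):
    o=ctrl.get_obs();p=o["tool_pos"];R=Rt.from_euler("xyz",o["orientation"],degrees=True).as_matrix();d=p-c0
    f=o["force"];print("t",o["clock"],"book",np.round([d@X*1e3,d@Y*1e3,p[2]*1e3],1),"rpy",np.round(o["orientation"],2),"Fbook",np.round([f@X,f@Y,f[2]],1))
    if tgt is not None:
        w=c0+X*tgt[0]+Y*tgt[1]+np.array([0,0,tgt[2]]);print("tool delta mm",np.round(R.T@(w-p)*1e3,1),"joints",np.round(o["joint_pos"],0))
E
python3 -c "
from h import *
rep((0,-.185,.2))"
```

```text
t 1.1 book [ -17.5 -321.5  226.5] rpy [ 1.8000e+02  1.0000e-02 -1.2469e+02] Fbook [ 0.9 -0.  -0.3]
tool delta mm [-137.1   11.6   26.5] joints [-15.   1. -24.  -0. -65. -20.]
```

>>> {"name": "apply_moves", "arguments": {
  "deltas": [
    {"fingers": 0,"delta_pos": [-30,3,6],"angular": [0,0,-4]},
    {"fingers": 0,"delta_pos": [-65,6,13],"angular": [0,0,-8]},
    {"fingers": 0,"delta_pos": [-100,9,20],"angular": [0,0,-12.3]},
    {"fingers": 0,"delta_pos": [-125,11,26],"angular": [0,0,-12.3]},
    {"fingers": 0,"delta_pos": [-134,12,26],"angular": [0,0,-12.3]},
    {"fingers": 0,"delta_pos": [-134,12,26],"angular": [0,0,-12.3]}
  ]
}}

```text
clock: 1.7
tool_pos: [0.4362, -0.1813, 0.2004]
orientation: [180.0, -0.0, -112.5]
force: [0.1, -0.2, 0.1]
opening: 0.0004
gripper_force: 0.0
```

```bash
python3 -c "
from h import *
rep((0,-.165,.108))"
```

```text
t 1.7 book [  -0.4 -188.9  200.4] rpy [ 1.7997e+02 -2.0000e-02 -1.1246e+02] Fbook [ 0.2 -0.1  0.1]
tool delta mm [-23.9  -0.5  92.4] joints [  1.   2. -26.   0. -62. -24.]
```

>>> {"name": "apply_moves", "arguments": {
  "deltas": [
    {"fingers": 0,"delta_pos": [0,0,25],"angular": [0,0,0]},
    {"fingers": 0,"delta_pos": [0,0,55],"angular": [0,0,0]},
    {"fingers": 0,"delta_pos": [0,0,80],"angular": [0,0,0]},
    {"fingers": 0,"delta_pos": [-5,0,92],"angular": [0,0,0]},
    {"fingers": 0,"delta_pos": [-15,0,92],"angular": [0,0,0]},
    {"fingers": 0,"delta_pos": [-25,0,92],"angular": [0,0,0]},
    {"fingers": 0,"delta_pos": [-35,0,92],"angular": [0,0,0]},
    {"fingers": 0,"delta_pos": [-39,0,92],"angular": [0,0,0]},
    {"fingers": 0,"delta_pos": [-39,0,92],"angular": [0,0,0]}
  ]
}}

```text
clock: 2.6
tool_pos: [0.4516, -0.1453, 0.1093]
orientation: [-179.9, 0.0, -112.5]
force: [0.3, 0.7, 0.5]
opening: 0.0002
gripper_force: 0.0
```

```bash
python3 - <<'E'
from h import *
import cv2
rep()
a=ctrl.snapshot("scene")[100:310,200:420,::-1];cv2.imwrite("pics/s2.png",cv2.resize(a,None,fx=2.8,fy=2.8,interpolation=cv2.INTER_CUBIC))
E
```

```text
t 2.6 book [   0.  -149.7  109.3] rpy [-1.7993e+02  4.0000e-02 -1.1248e+02] Fbook [0.  0.8 0.5]
```

View pics/s2.png

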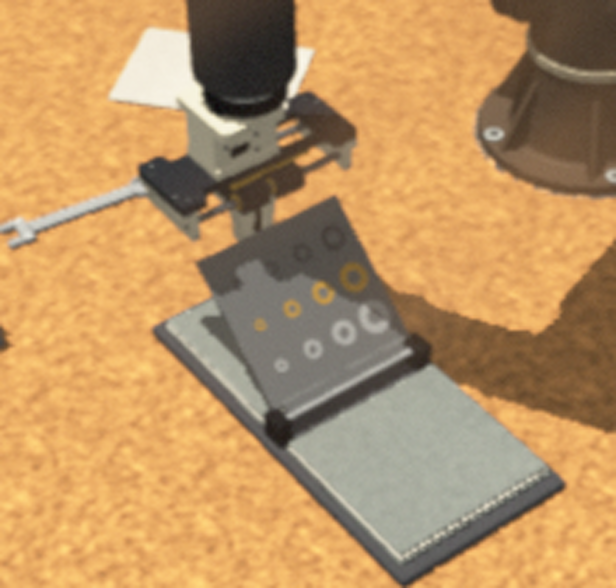

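>>> {"name": "apply_moves", "arguments": {
  "deltas": [
    {"fingers": 0,"delta_pos": [-12,0,-4],"angular": [0,0,0]},
    {"fingers": 0,"delta_pos": [-17,0,-10],"angular": [0,0,0]},
    {"fingers": 0,"delta_pos": [-23,0,-16],"angular": [0,0,0]},
    {"fingers": 0,"delta_pos": [-30,0,-22],"angular": [0,0,0]},
    {"fingers": 0,"delta_pos": [-36,0,-28],"angular": [0,0,0]},
    {"fingers": 0,"delta_pos": [-43,0,-33],"angular": [0,0,0]},
    {"fingers": 0,"delta_pos": [-50,0,-38],"angular": [0,0,0]},
    {"fingers": 0,"delta_pos": [-58,0,-42],"angular": [0,0,0]},
    {"fingers": 0,"delta_pos": [-66,0,-46],"angular": [0,0,0]},
    {"fingers": 0,"delta_pos": [-73,0,-50],"angular": [0,0,0]}
  ]
}}

```text
clock: 3.65
tool_pos: [0.4793, -0.0778, 0.159]
orientation: [-180.0, 0.0, -112.6]
force: [-1.1, -1.9, -2.3]
opening: 0.0006
gripper_force: 1.1
```

```bash
python3 - <<'E'
from h import *
rep()
E
```

```text
t 3.65 book [ -0.3 -76.8 159. ] rpy [-1.7998e+02  2.0000e-02 -1.1255e+02] Fbook [-0.3 -2.2 -2.3]
```

>>> {"name": "apply_moves", "arguments": {
  "deltas": [
    {"fingers": 0,"delta_pos": [-8,0,-3],"angular": [0,0,0]},
    {"fingers": 0,"delta_pos": [-17,0,-6],"angular": [0,0,0]},
    {"fingers": 0,"delta_pos": [-25,0,-8],"angular": [0,0,0]},
    {"fingers": 0,"delta_pos": [-34,0,-10],"angular": [0,0,0]},
    {"fingers": 0,"delta_pos": [-42,0,-11],"angular": [0,0,0]},
    {"fingers": 0,"delta_pos": [-50,0,-12],"angular": [0,0,0]},
    {"fingers": 0,"delta_pos": [-59,0,-13],"angular": [0,0,0]},
    {"fingers": 0,"delta_pos": [-67,0,-13],"angular": [0,0,0]},
    {"fingers": 0,"delta_pos": [-75,0,-13],"angular": [0,0,0]},
    {"fingers": 0,"delta_pos": [-82,0,-12],"angular": [0,0,0]}
  ]
}}

```text
clock: 4.65
tool_pos: [0.5107, -0.0022, 0.1705]
orientation: [-180.0, 0.0, -112.6]
force: [-1.3, -1.5, 2.0]
opening: 0.0003
gripper_force: 1.2
```

```bash
python3 - <<'E'
from h import *
import cv2
rep()
a=ctrl.snapshot("scene")[100:310,200:420,::-1];cv2.imwrite("pics/s3.png",cv2.resize(a,None,fx=2.8,fy=2.8,interpolation=cv2.INTER_CUBIC))
E
```

```text
t 4.65 book [ -0.3   5.1 170.5] rpy [-180.      0.   -112.55] Fbook [-0.6 -1.9  2. ]
```

View pics/s3.png

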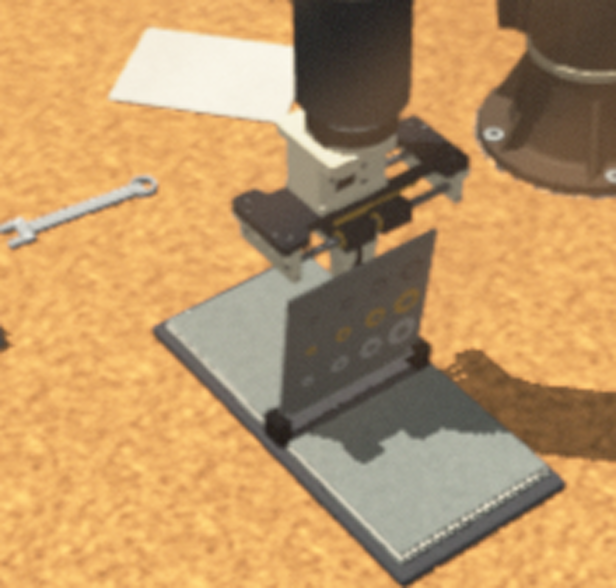

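>>> {"name": "apply_moves", "arguments": {
  "deltas": [
    {"fingers": 0,"delta_pos": [-7,0,1],"angular": [0,0,0]},
    {"fingers": 0,"delta_pos": [-15,0,2],"angular": [0,0,0]},
    {"fingers": 0,"delta_pos": [-22,0,4],"angular": [0,0,0]},
    {"fingers": 0,"delta_pos": [-29,0,6],"angular": [0,0,0]},
    {"fingers": 0,"delta_pos": [-36,0,8],"angular": [0,0,0]},
    {"fingers": 0,"delta_pos": [-42,0,11],"angular": [0,0,0]},
    {"fingers": 0,"delta_pos": [-49,0,14],"angular": [0,0,0]},
    {"fingers": 0,"delta_pos": [-55,0,18],"angular": [0,0,0]},
    {"fingers": 0,"delta_pos": [-62,0,22],"angular": [0,0,0]},
    {"fingers": 0,"delta_pos": [-68,0,26],"angular": [0,0,0]}
  ]
}}

```text
clock: 5.7
tool_pos: [0.5366, 0.0605, 0.1442]
orientation: [180.0, 0.0, -112.6]
force: [-1.7, -1.4, 1.3]
opening: 0.0004
gripper_force: 1.0
```

```bash
python3 - <<'E'
from h import *
rep()
E
```

```text
t 5.7 book [ -0.4  73.  144.2] rpy [ 180.      0.   -112.56] Fbook [-1.1 -1.9  1.3]
```

>>> {"name": "apply_moves", "arguments": {
  "deltas": [
    {"fingers": 0,"delta_pos": [-6,0,4],"angular": [0,0,0]},
    {"fingers": 0,"delta_pos": [-11,0,9],"angular": [0,0,0]},
    {"fingers": 0,"delta_pos": [-16,0,14],"angular": [0,0,0]},
    {"fingers": 0,"delta_pos": [-21,0,19],"angular": [0,0,0]},
    {"fingers": 0,"delta_pos": [-26,0,25],"angular": [0,0,0]},
    {"fingers": 0,"delta_pos": [-31,0,31],"angular": [0,0,0]},
    {"fingers": 0,"delta_pos": [-35,0,37],"angular": [0,0,0]},
    {"fingers": 0,"delta_pos": [-39,0,43],"angular": [0,0,0]},
    {"fingers": 0,"delta_pos": [-42,0,49],"angular": [0,0,0]},
    {"fingers": 0,"delta_pos": [-45,0,56],"angular": [0,0,0]}
  ]
}}

```text
clock: 6.7
tool_pos: [0.5539, 0.1018, 0.0881]
orientation: [-180.0, 0.0, -112.6]
force: [-1.1, 0.0, 2.0]
opening: 0.0002
gripper_force: 0.8
```

```bash
python3 - <<'E'
from h import *
rep()
E
```

```text
t 6.7 book [ -0.2 117.7  88.1] rpy [-1.7999e+02  2.0000e-02 -1.1256e+02] Fbook [-1.1 -0.4  2. ]
```

>>> {"name": "apply_moves", "arguments": {
  "deltas": [
    {"fingers": 0,"delta_pos": [-3,0,6],"angular": [0,0,0]},
    {"fingers": 0,"delta_pos": [-6,0,13],"angular": [0,0,0]},
    {"fingers": 0,"delta_pos": [-8,0,20],"angular": [0,0,0]},
    {"fingers": 0,"delta_pos": [-9,0,27],"angular": [0,0,0]},
    {"fingers": 0,"delta_pos": [-11,0,34],"angular": [0,0,0]},
    {"fingers": 0,"delta_pos": [-12,0,40],"angular": [0,0,0]},
    {"fingers": 0,"delta_pos": [-12,0,45],"angular": [0,0,0]},
    {"fingers": 0,"delta_pos": [-12,0,48],"angular": [0,0,0]},
    {"fingers": 0,"delta_pos": [-12,0,50],"angular": [0,0,0]},
    {"fingers": 0,"delta_pos": [-12,0,50],"angular": [0,0,0]}
  ]
}}

```text
clock: 7.7
tool_pos: [0.5582, 0.1125, 0.0384]
orientation: [180.0, -0.0, -112.6]
force: [-1.2, -0.3, 0.3]
opening: 0.0002
gripper_force: 0.0
```

```bash
python3 - <<'E'
from h import *
rep()
E
```

```text
t 7.7 book [ -0.4 129.2  38.4] rpy [ 1.7999e+02 -1.0000e-02 -1.1256e+02] Fbook [-1.  -0.7  0.3]
```

Now press gently in small steps, watching the force.

>>> {"name": "apply_moves", "arguments": {
  "deltas": [
    {"fingers": 0,"delta_pos": [0,0,1],"angular": [0,0,0]},
    {"fingers": 0,"delta_pos": [0,0,2],"angular": [0,0,0]},
    {"fingers": 0,"delta_pos": [0,0,2],"angular": [0,0,0]}
  ]
}}

```text
clock: 8.0
tool_pos: [0.5582, 0.1125, 0.0366]
orientation: [180.0, 0.0, -112.6]
force: [-0.0, -0.3, 0.7]
opening: 0.0004
gripper_force: 0.2
```

>>> {"name": "apply_moves", "arguments": {
  "deltas": [
    {"fingers": 0,"delta_pos": [0,0,1],"angular": [0,0,0]},
    {"fingers": 0,"delta_pos": [0,0,2],"angular": [0,0,0]},
    {"fingers": 0,"delta_pos": [0,0,2],"angular": [0,0,0]}
  ]
}}

```text
clock: 8.3
tool_pos: [0.5583, 0.1126, 0.0348]
orientation: [-180.0, -0.0, -112.6]
force: [-1.2, 0.1, 3.9]
opening: 0.0004
gripper_force: 2.0
```

>>> {"name": "apply_moves", "arguments": {
  "deltas": [
    {"fingers": 0,"delta_pos": [0,0,1],"angular": [0,0,0]},
    {"fingers": 0,"delta_pos": [0,0,2],"angular": [0,0,0]},
    {"fingers": 0,"delta_pos": [0,0,2],"angular": [0,0,0]}
  ]
}}

```text
clock: 8.6
tool_pos: [0.5584, 0.1126, 0.0345]
orientation: [-180.0, 0.0, -112.5]
force: [-8.8, 0.2, 22.0]
opening: 0.0006
gripper_force: 10.7
```

The tip stopped at z = 34.5 mm with 22 N, which matches a flat leaf. Lifting off.

>>> {"name": "apply_moves", "arguments": {
  "deltas": [
    {"fingers": 0,"delta_pos": [0,0,-2],"angular": [0,0,0]},
    {"fingers": 0,"delta_pos": [0,0,-6],"angular": [0,0,0]},
    {"fingers": 0,"delta_pos": [0,0,-20],"angular": [0,0,0]},
    {"fingers": 0,"delta_pos": [20,0,-45],"angular": [0,0,0]},
    {"fingers": 0,"delta_pos": [50,0,-75],"angular": [0,0,0]},
    {"fingers": 0,"delta_pos": [85,0,-105],"angular": [0,0,0]},
    {"fingers": 0,"delta_pos": [120,0,-135],"angular": [0,0,0]},
    {"fingers": 0,"delta_pos": [155,0,-160],"angular": [0,0,0]},
    {"fingers": 0,"delta_pos": [190,0,-180],"angular": [0,0,0]},
    {"fingers": 0,"delta_pos": [220,0,-190],"angular": [0,0,0]}
  ]
}}

```text
clock: 9.6
tool_pos: [0.4737, -0.092, 0.2246]
orientation: [-179.9, 0.1, -112.6]
force: [-0.3, -0.6, 0.5]
opening: 0.0004
gripper_force: 0.0
```

>>> {"name": "apply_moves", "arguments": {
  "deltas": [
    {"fingers": 0,"delta_pos": [25,0,-5],"angular": [0,0,0]},
    {"fingers": 0,"delta_pos": [50,0,-10],"angular": [0,0,0]},
    {"fingers": 0,"delta_pos": [75,0,-10],"angular": [0,0,0]},
    {"fingers": 0,"delta_pos": [90,0,-10],"angular": [0,0,0]},
    {"fingers": 0,"delta_pos": [90,0,-10],"angular": [0,0,0]},
    {"fingers": 0,"delta_pos": [90,0,-10],"angular": [0,0,0]}
  ]
}}

```text
clock: 10.2
tool_pos: [0.4393, -0.1739, 0.2325]
orientation: [180.0, 0.0, -112.6]
force: [0.4, 0.2, 0.2]
opening: 0.0005
gripper_force: 0.0
```

```bash
python3 - <<'E'
from h import *
import cv2
rep()
a=ctrl.snapshot("scene")[100:380,130:510,::-1];cv2.imwrite("pics/s4.png",cv2.resize(a,None,fx=2.1,fy=2.1,interpolation=cv2.INTER_CUBIC))
E
```

```text
t 10.2 book [  -0.4 -180.9  232.5] rpy [ 180.      0.   -112.62] Fbook [0.3 0.3 0.2]
```

View pics/s4.png

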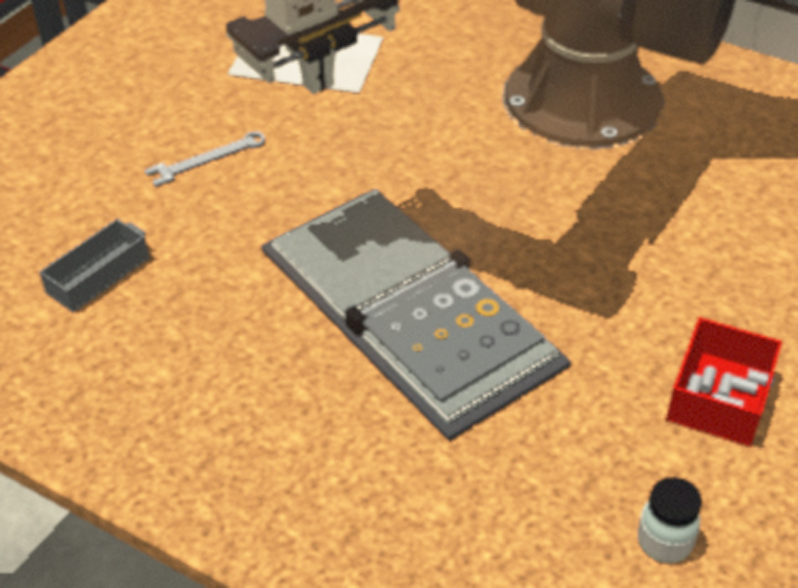

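The leaf lies flat on the +y side (crop 350–545, 280–400). The book and the bystanders haven't moved, and the hand is clear.

```bash
python3 -c "
from plant import ctrl
print(ctrl.close_job())"
```

```text
the job is handed in; nothing more can be done
None
```

The leaf was pushed over its spine with the shut fingertips and pressed flat on the other side; the book and bystanders look unmoved, the hand is clear, and I handed the job in at about 10 s (no verdict was returned).

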